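Open the bead display case and snap the tub shut

TASK

The red tub lid inside the display case has not been snapped on. Turn the red latch knob on the case's glazed lid a quarter turn clockwise to its stop to release it, swing the case lid up and over until it stands open by itself, and press the red tub lid down until it snaps fully home. Leave the case lid open and the other loose things where they are.

Things in the scene. Friction and masses are not known exactly. Their poses are not given: they have to be found in the camera images.
- case: Wooden display case fixed to the bench, 270 (x) x 230 (y) x 85 mm high without its lid, walls 8 mm, open on top under a hinged glazed lid. Origin: centre of its underside; z up, x along the hinge; hinge on its +y side, latch on its -y side. Three tubs stand in a row along x, 82 mm apart, 30 mm to the +y side of the centre line, the middle one at x = 0.
- pop_pin (a joint): Rise of the spring pin (10 mm thick, in the case's +x, -y corner, 22 mm from the +x and 17 mm from the -y outer face), m: 0 pushed down by the shut lid, level with the rim; 0.037 fully up. It lifts the released lid and stays up once the lid is open.
- door (a joint): Angle of the glazed lid (wood-framed clear panel 270 x 230 x 8 mm, 0.28 to 0.56 kg, edges level with the case's outer faces), rad: 0 shut, grows as it swings up, 1.95 open against its stop. Once the latch is released the spring pin pops it up to about 0.18 rad (free edge then 40 mm above the wall: room for a finger). Below about 1.5 rad it falls back onto the pin, beyond it falls open.
- door_hinge (a point): Point on the lid's hinge line, mid-length, at the level of the lid's underside (85 mm above the bench). Its axes turn with the lid: x along the hinge, -y from the hinge to the free edge, z out of the lid's upper face; with the lid shut they equal the case's.
- door_edge (a point): Middle of the lid's free edge, on its underside, 230 mm from the hinge. Axes as the lid's.
- knob (a joint): Angle of the latch knob, rad: 0 latched, wing pointing at the free edge (starts at 0 to 0.2); grows clockwise seen from above the lid; 1.571 at the stop: wing parallel to the free edge, released. Friction 0.05 to 0.15 N m; it stays where it is left. The cam lets go at about 1.15 rad, but the knob belongs at its stop.
- knob_top (a point): Centre of the knob's top, on its axis, 43 mm in from the lid's free edge, 30 mm above the lid's upper face. A red upright wing 64 long, 11 thick, 22 mm tall (8 to 30 mm above the lid) on a round black foot of 36 mm diameter. Axes turn with it: y along the wing (-y: the end with the white stripe, at the free edge when latched), z out of the lid.
- tub_lid (a joint): How far the red tub lid has been pressed down, m: 0 raised (not snapped), 0.008 fully snapped home. It resists with about 6 N at first, gives way past 4 mm, then snaps down by itself and stays.
- tub_lid_top (a point): Centre of the top of the red tub lid: red disc, 68 mm diameter, yellow 48 mm spot, on a white tub fixed in the case. Top 69 mm above the bench while raised, 61 mm when snapped (case rim: 85 mm). It may stand in any of the row's three places; the blue- and green-lidded tubs beside it (68 mm diameter, tops 61 mm) are already shut. z up.
- bobbin: Small wooden bobbin, 26 mm diameter and 26 mm tall, standing loose in the case; origin under its centre. To be left alone.
- plate_red: Loose red plastic plate, 190 mm diameter, 18 mm tall, on the bench left of the case; origin under its centre. To be left alone.
- plate_blue: Loose blue plastic plate, 190 mm diameter, 18 mm tall, on the bench right of the case; origin under its centre. To be left alone.
- jar_a: Clear glass jar, 72 mm diameter, 85 mm tall, at the back right; origin under its centre. To be left alone.
- jar_b: Green glass jar, 64 mm diameter, 70 mm tall, at the back left; origin under its centre. To be left alone.
- bowl: White bowl, 100 mm diameter, 40 mm tall, at the front left; origin under its centre. To be left alone.
- scissors: Scissors with black handles lying flat, about 165 x 100 mm, 9 mm tall, at the front right; origin near the pivot, on the bench. To be left alone.

How it is judged (in metres and radians):
On the way, in this order (a step that is already met when the one before it is completed fails the run):
1. the latch knob is turned clockwise to its stop (value of joint knob above 1.4 rad), for 0.1 s.
2. the case lid is swung open past the upright (value of joint door above 1.7 rad), for 0.2 s.
3. the red tub lid is snapped home (value of joint tub_lid above 0.007 m), for 0.2 s.
At the end, for the whole second after the job is handed in: The case lid stands open by itself and at rest (beyond 1.7 rad) and the red tub lid is snapped down (at least 7 of its 8 mm) (value of joint door above 1.7 rad and value of joint tub_lid above 0.007 m and velocity of joint door below 0.1 rad/s); the robot touches nothing.
It fails at once if a loose bystander (plate, jar, bowl, scissors or bobbin) is shifted by more than 30 mm (distance of any of plate_red, plate_blue, jar_a, jar_b, bowl, scissors, bobbin from where it was at the start of the episode above 0.03 m).
It also fails if it takes over 64 s, if anything falls off the work surface, if the arm or the gripper's body presses on something with over 40 N, if the wrist force passes 120 N, or if a joint passes its speed limit or range.

ROBOT

A 6-joint arm with a two-finger parallel gripper is mounted at the origin on the work surface. World frame = base frame: x ahead of the robot, y to its left, z up, the work surface at z = 0. Lengths are in m, angles in degrees, forces in N, time in s.
With the tool pointing down it reaches from about 0.25 to 0.775 m from the base axis. Payload 8.9 kg.
Tool frame: the origin (TCP) lies on the mounting face of the last link; the fingertips stand 173 mm ahead of it and the grasp point (between the pads) lies 155 mm ahead of it (ctrl.pinch_z is the distance from the TCP to the grasp point, in m); z points along the fingers, y is the line along which they close (so a half turn about z gives the same grasp; the last joint's range is limited). The gripper opens to 85 mm and grips with 20 to 120 N. Pads are 22 mm wide; open, the fingers measure 114 mm over their backs; the gripper's body (76 mm by 85 mm) begins 54 mm behind the grasp point. The pads swing forward as they close: fully open they stand 13 mm farther back than shut.
Start: joints at [59.857, 16.656, -8.789, 64.555, 0, 82.019], TCP at [0.198, 0.486, 0.405] pointing down, gripper open.
Joint ranges: [-144.48, 144.48], [-52.06, 99.96], [-74.48, 78.29], [-112.23, 115.85], [-86.99, 84.42], [-180, 180]. Speed limits (degrees/s): [127.2, 127.2, 159.86, 180, 180, 180].

INTERFACE

Orientations are given as a 3x3 rotation matrix whose columns are the frame's x, y, z axes.
In Python, from cell import ctrl, optics, job gives the robot as it stands.
- The arm moves only by the tool drive_tool, never from a script. Its argument "rows" is a list of rows, each a list of 2 entries, a list of its own where there are three numbers: the shift along the world's x, y, z in mm, then the turn about the world's z in rad. A call has exactly 5 rows; each row shifts and turns the commanded pose from where the row before left it; what a row does not reach is not made up. A row lasts 1/10 s, in which the tool goes at most 50 mm and 8.59 degrees, less where a joint would pass 70% of its speed; a pose out of reach is approached as far as the arm can. A call with a gripper value outside its range is refused whole. "claw" is the gripper's target within -1 to 1 (fully open at 1, half-way at 0, shut at -1), set as the call begins (left out, the last holds). The fingers move at their own pace and stop on an object; "squeeze" is the grip in N (left out, the last holds). Time passes only in rows, so rows that do not move let the fingers close, or fill a call up. It gives the time, the measured TCP pose, the force, the opening and the grip force at its end, in the units of the state.
- ctrl.read_state(): the state, without advancing time (a new reading comes with each control period).
- optics.get_image(name): name is "side" or "top"; returns a dict with "pixels" (480x640x3 uint8, blue, green, red), "mtx" (3x3 intrinsics, pixels), "R" (3x3) and "t" (3): a world point X has camera coordinates R X + t. Camera axes: x right, y down, z forward; pixel columns grow to the right and rows downward; lengths in m; the calibration is good to about 2 mm. A picture is of the moment at which its call begins. There is no depth.
- job.sign_off(): hands the job in; it is judged then, once.
Trained networks look in a picture, given as the dict that the camera call returned (one of the last four; its "shot" number tells which), for a name from the list of things; names that differ only in an ending like _2 or _b are one class to them, and where a whole thing is asked for, a point or a joint stands for the part that bears it (a point fixed in the world has none). Each returns a list of dicts, best first, with "score" (0 to 1); they miss things now and then, are a little off and sometimes report something else, mostly with a low value. They report only what shows in the picture. A call takes as long as a camera call.
- optics.spot_in(label, picture): "position" ([x, y, z] in m, in the coordinates of the camera as it stood for that picture, good to about 4 mm: the middle of the surface that is visible of it).
- optics.outline_of(label, picture): "pixels" (480x640 bool, what is visible of it).
The state is a dict: "clock": time; "joint_pos": joint angles; "qd": joint speeds; "effort": joint torques, N m; "position": TCP position; "orientation": TCP orientation; "ft_force": force on the tool from outside, world axes, zero at the start; "moment": the same for the moment, N m; "width": opening from 0.0 (shut) to 1.0 (fully open); "grasp_force": force on a finger pad.
Only numpy, scipy, OpenCV 4.12 (cv2) and the standard library are available. Lean on these libraries where they do the work, as an engineer would, in place of code of your own. Each camera call takes 0.05 s, during which the arm holds its last target. There are 200 camera calls.

## Working session

There is one attempt and no reset: what is moved stays moved. The work goes in short steps, Python scripts to look and compute and a tool call to move; the robot and the scene stay as the last step left them, time stands still between calls to the robot, and variables do not carry over. Pictures are saved under pics/ and viewed, at most 10 in all, crops included, and the job is handed in when it is done.

Besides the shell and the picture viewer there is one more tool, called after ">>>" as a command line: name --argument value ..., lists and objects as JSON in quotes. drive_tool: Moves the arm, as the interface text tells. Its arguments: {"type":"object","properties":{"rows":{"type":"array","items":{"type":"array"}},"claw":{"type":"number"},"squeeze":{"type":"number"}},"required":["rows"]}

```bash
mkdir -p pics
cat > h.py <<'E'
import numpy as np, cv2
from cell import ctrl, optics, job
def world(p,pos): return np.array(p["R"]).T@(np.array(pos)-np.array(p["t"]))
def ray(p,u,v,z):
    R=np.array(p["R"]);t=np.array(p["t"]);c=-R.T@t
    d=R.T@np.linalg.inv(p["mtx"])@np.array([u,v,1.]);return c+d*(z-c[2])/d[2]
def proj(p,X):
    x=np.array(p["mtx"])@(np.array(p["R"])@np.array(X)+np.array(p["t"]));return x[:2]/x[2]
E
python3 - <<'E'
from h import *
for n in("top","side"):
    p=optics.get_image(n);cv2.imwrite(f"pics/{n}0.png",p["pixels"])
    print(n,"cam",(-np.array(p["R"]).T@p["t"]).round(3))
    for l in("case","knob","knob_top","tub_lid_top","door_edge","door_hinge","bobbin","plate_red","plate_blue","jar_a","bowl","scissors"):
        try:
            r=optics.spot_in(l,p);print(l,[(world(p,q["position"]).round(3).tolist(),round(q["score"],2)) for q in r[:2]])
        except Exception as e: print(l,e)
s=ctrl.read_state();print(s["clock"],s["position"],np.round(s["orientation"],3).tolist(),s["width"])
E
```

```text
top cam [ 0.398 -0.005  1.577]
case [([0.6, -0.095, 0.094], 0.61)]
knob [([0.611, -0.167, 0.117], 0.71)]
knob_top [([0.607, -0.168, 0.126], 0.75)]
tub_lid_top []
door_edge [([0.595, -0.096, 0.093], 0.66)]
door_hinge [([0.596, -0.094, 0.093], 0.68)]
bobbin []
plate_red [([0.471, 0.417, 0.004], 0.74)]
plate_blue [([0.512, -0.445, 0.003], 0.83)]
jar_a [([0.72, 0.338, 0.036], 0.58)]
bowl [([0.297, 0.341, 0.026], 0.88)]
scissors [([0.343, -0.379, 0.008], 0.62)]
side cam [-0.05  -0.549  0.996]
case [([0.565, -0.116, 0.091], 0.93)]
knob [([0.611, -0.166, 0.116], 0.68)]
knob_top [([0.61, -0.17, 0.116], 0.69)]
tub_lid_top []
door_edge [([0.586, -0.102, 0.094], 0.88)]
door_hinge [([0.586, -0.107, 0.09], 0.81)]
bobbin []
plate_red [([0.47, 0.422, 0.003], 0.71), ([0.347, -0.377, 0.008], 0.34)]
plate_blue [([0.514, -0.441, 0.009], 0.69)]
jar_a [([0.714, 0.329, 0.05], 0.97), ([0.72, -0.316, 0.059], 0.58)]
bowl [([0.306, 0.352, 0.024], 0.69), ([0.588, -0.098, 0.093], 0.18)]
scissors [([0.345, -0.376, 0.009], 0.73)]
1.3 [0.19803502 0.48621595 0.40473877] [[-0.926, 0.377, -0.0], [0.377, 0.926, 0.0], [0.0, 0.0, -1.0]] 1.0004801256593019
```

View pics/top0.png

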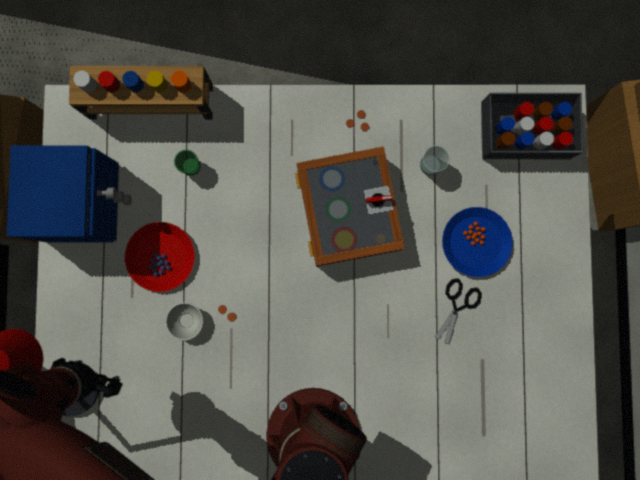

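View pics/side0.png

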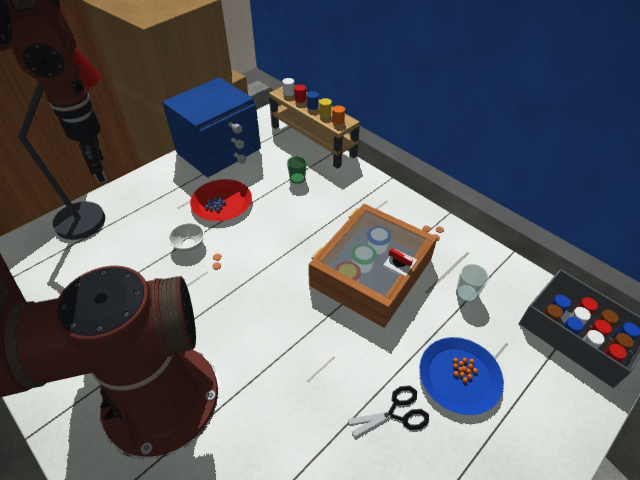

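Run:
```python
from h import *
p=optics.get_image("top")
def rect(l,z):
    m=optics.outline_of(l,p)[0]["pixels"].astype(np.uint8)
    c=max(cv2.findContours(m,0,2)[0],key=cv2.contourArea)[:,0]
    w=np.array([ray(p,u,v,z)[:2]*1000 for u,v in c],np.float32)
    r=cv2.minAreaRect(w);print(l,np.round(r[0]),np.round(r[1]),round(r[2],1),cv2.boxPoints(r).round(0).tolist());return m
rect("door_edge",.093)
# red wing
im=p["pixels"].astype(int);m=((im[...,2]>110)&(im[...,1]<80)&(im[...,0]<80)).astype(np.uint8)
n,L,s,c=cv2.connectedComponentsWithStats(m)
for i in range(1,n):
    if s[i,4]>15:
        q=np.argwhere(L==i)[:,::-1];w=np.array([ray(p,u,v,.123)[:2]*1000 for u,v in q],np.float32);r=cv2.minAreaRect(w)
        print(s[i],c[i].round(),np.round(r[0]),np.round(r[1]),round(r[2],1))
```

```text
Traceback (most recent call last):
IndexError: list index out of range
```

The top view has world +x up and world +y left. The case is centred near pixel (350,206) with its hinge on the left, and the knob is at (379,200). The red tub lid is at (343,239), the -x place, and the bobbin is near (380,238). The side view agrees.

Run:
```python
from h import *
p=optics.get_image("top")
hs=cv2.cvtColor(p["pixels"],cv2.COLOR_BGR2HSV)
def comp(m,z,lo,name):
    n,L,s,c=cv2.connectedComponentsWithStats(m.astype(np.uint8))
    for i in range(1,n):
        u,v=c[i]
        if s[i,4]>lo and 285<u<410 and 140<v<275:
            q=np.argwhere(L==i)[:,::-1];w=np.array([ray(p,a,b,z)[:2]*1000 for a,b in q],np.float32);r=cv2.minAreaRect(w)
            print(name,s[i],c[i].round(1),np.round(r[0]),np.round(r[1]),round(r[2],1),cv2.boxPoints(r).round().tolist())
H,S,V=cv2.split(hs)
comp((H>5)&(H<20)&(S>120)&(V>70),.093,200,"wood")
comp(((H<5)|(H>174))&(S>150)&(V>110),.123,10,"red")
comp((S<40)&(V>170),.093,10,"white")
for l in("case","door","door_edge","knob_top"):
    r=optics.outline_of(l,p)
    for q in r[:1]:
        comp(q["pixels"],.123 if "knob" in l else .093,5,l)
a=p["pixels"][180:220,355:405];cv2.imwrite("pics/k.png",cv2.resize(a,None,fx=12,fy=12,interpolation=2))
```

```text
wood [ 295  147  110  118 2904] [346.9 207.6] [597. -93.] [268. 239.] 11.0 [[443.0, -1.0], [488.0, -236.0], [752.0, -185.0], [706.0, 50.0]]
red [366 196  17   5  47] [374.2 198.3] [ 611. -156.] [ 8. 41.] 6.4 [[605.0, -136.0], [610.0, -177.0], [617.0, -176.0], [613.0, -136.0]]
case [ 296  148  107  118 9503] [349.2 206.3] [596. -93.] [272. 239.] 10.8 [[440.0, -1.0], [485.0, -236.0], [752.0, -185.0], [707.0, 51.0]]
door [ 297  147  107  119 9370] [349.7 205.9] [597. -97.] [272. 232.] 10.9 [[442.0, -9.0], [486.0, -237.0], [753.0, -185.0], [709.0, 43.0]]
knob_top [366 193  25  13 193] [377.5 199. ] [ 610. -166.] [32. 57.] 29.9 [[582.0, -149.0], [610.0, -199.0], [638.0, -183.0], [609.0, -133.0]]
```

View pics/k.png

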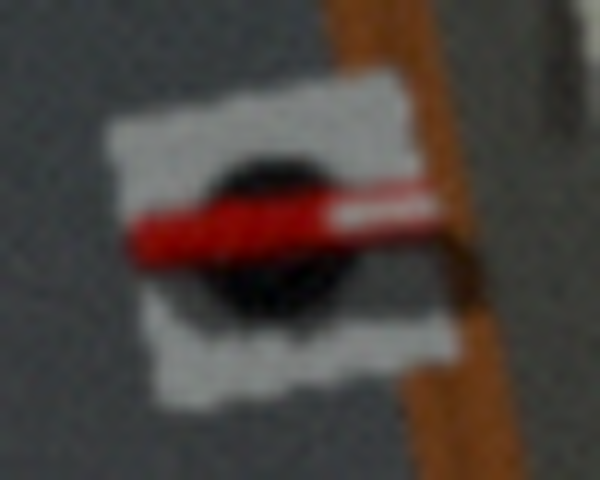

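>>> drive_tool --rows '[[[27.5,-43.5,0],-0.0715],[[27.5,-43.5,0],-0.0715],[[27.5,-43.5,0],-0.0715],[[27.5,-43.5,0],-0.0715],[[27.5,-43.5,0],-0.0715]]' --claw 1 --squeeze 50

```text
clock: 2.15
position: [0.3322, 0.2732, 0.4049]
orientation: [[-0.734, 0.679, 0.001], [0.679, 0.734, 0.0], [-0.0, 0.001, -1.0]]
ft_force: [1.2, 0.7, 0.1]
width: 1.001
grasp_force: 0.0
```

>>> drive_tool --rows '[[[27.5,-43.5,0],-0.0715],[[27.5,-43.5,0],-0.0715],[[27.5,-43.5,0],-0.0715],[[27.5,-43.5,0],-0.0715],[[27.5,-43.5,0],-0.0715]]'

```text
clock: 2.65
position: [0.466, 0.0615, 0.405]
orientation: [[-0.449, 0.893, 0.001], [0.893, 0.449, 0.0], [-0.0, 0.001, -1.0]]
ft_force: [0.3, 0.5, 1.4]
width: 0.998
grasp_force: 0.0
```

>>> drive_tool --rows '[[[27.5,-43.5,0],-0.0715],[[27.5,-43.5,0],-0.0715],[[27.5,-43.5,0],-0.0715],[[27.5,-43.5,0],-0.0715],[[27.5,-43.5,0],-0.0715]]'

```text
clock: 3.15
position: [0.5995, -0.1498, 0.4047]
orientation: [[-0.108, 0.994, 0.0], [0.994, 0.108, -0.0], [-0.0, 0.0, -1.0]]
ft_force: [0.9, -0.0, 0.3]
width: 0.999
grasp_force: 0.0
```

```bash
cat >> h.py <<'E'
def st():
    s=ctrl.read_state();O=np.array(s["orientation"])
    print("t",round(s["clock"],2),"p",np.round(np.array(s["position"])*1000,1),"yaw",round(np.degrees(np.arctan2(O[1,1],O[0,1])),1),"zt",O[:,2].round(3),"F",np.round(s["ft_force"],1),"w",round(s["width"],3),"g",round(s["grasp_force"],1),"q",np.round(s["joint_pos"],0))
E
python3 -c "
from h import *
st()"
```

```text
t 3.15 p [ 599.5 -149.8  404.7] yaw 6.2 zt [ 0. -0. -1.] F [ 0.9 -0.   0.3] w 0.999 g 0.0 q [-21.  27.   7.  70.   0.  63.]
```

>>> drive_tool --rows '[[[0,0,-20],0],[[0,0,-20],0],[[0,0,-20],0],[[0,0,-10],0],[[0,0,0],0]]'

```text
clock: 3.65
position: [0.5984, -0.1475, 0.3334]
orientation: [[-0.111, 0.994, -0.002], [0.994, 0.111, 0.001], [0.001, -0.002, -1.0]]
ft_force: [0.7, -0.2, -0.4]
width: 1.001
grasp_force: 0.0
```

Run:
```python
from h import *
st()
p=optics.get_image("side");k=proj(p,[.611,-.167,.12]).astype(int)
a=p["pixels"][max(0,k[1]-90):k[1]+60,k[0]-90:k[0]+90];cv2.imwrite("pics/s1.png",cv2.resize(a,None,fx=4,fy=4,interpolation=2))
```

```text
t 3.65 p [ 598.4 -147.5  333.4] yaw 6.4 zt [-0.002  0.001 -1.   ] F [ 0.7 -0.2 -0.4] w 1.001 g 0.0 q [-21.  29.  -1.  60.  -0.  63.]
```

View pics/s1.png

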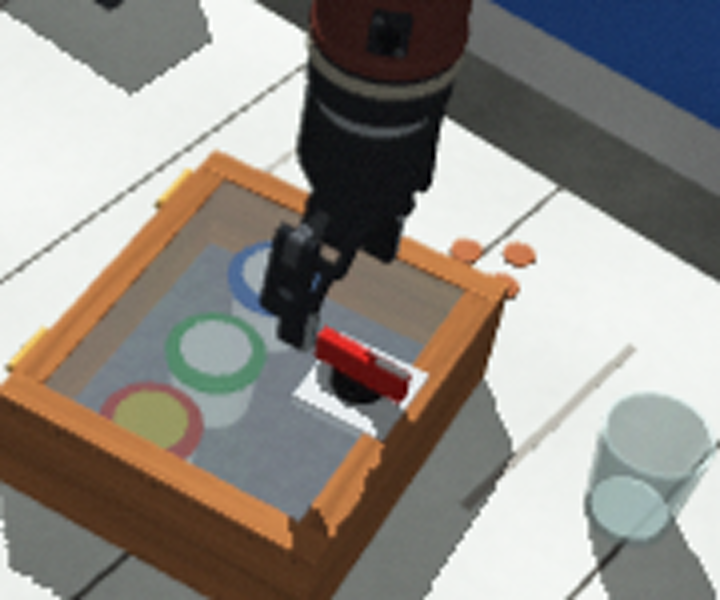

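The open gripper hangs above the lid, behind the wing at about crop (360,360). The state confirms it stopped about 12 mm and 20 mm short in x and y, so I correct that and then descend.

>>> drive_tool --rows '[[[6,-10,0],0],[[6.5,-9.5,0],0],[[0,0,0],0],[[0,0,-20],0],[[0,0,0],0]]'

```text
clock: 4.2
position: [0.6107, -0.1672, 0.3129]
orientation: [[-0.111, 0.994, -0.003], [0.994, 0.111, 0.001], [0.002, -0.003, -1.0]]
ft_force: [-0.7, 0.4, -0.3]
width: 1.0
grasp_force: 0.0
```

```bash
python3 -c "
from h import *
st()"
```

```text
t 4.2 p [ 610.7 -167.2  312.9] yaw 6.4 zt [-0.003  0.001 -1.   ] F [-0.7  0.4 -0.3] w 1.0 g 0.0 q [-22.  32.   1.  59.   0.  62.]
```

>>> drive_tool --rows '[[[0,0,-15],0],[[0,0,-15],0],[[0,0,-5],0],[[0,0,0],0],[[0,0,0],0]]'

```text
clock: 4.7
position: [0.6116, -0.1673, 0.2806]
orientation: [[-0.111, 0.994, 0.001], [0.994, 0.111, -0.0], [-0.0, 0.001, -1.0]]
ft_force: [-0.9, -0.4, 1.2]
width: 1.001
grasp_force: 0.0
```

>>> drive_tool --rows '[[[0,0,0],0],[[0,0,0],0],[[0,0,0],0],[[0,0,0],0],[[0,0,0],0]]' --claw -1 --squeeze 50

```text
clock: 5.2
position: [0.6118, -0.1673, 0.28]
orientation: [[-0.111, 0.994, 0.002], [0.994, 0.111, 0.0], [-0.0, 0.002, -1.0]]
ft_force: [25.3, 2.9, -0.9]
width: 0.144
grasp_force: 13.0
```

>>> drive_tool --rows '[[[0,0,0],0],[[0,0,0],0],[[0,0,0],0],[[0,0,0],0],[[0,0,0],0]]'

```text
clock: 5.7
position: [0.6126, -0.1672, 0.2802]
orientation: [[-0.112, 0.994, 0.004], [0.994, 0.112, 0.0], [-0.0, 0.004, -1.0]]
ft_force: [7.7, 1.7, -1.8]
width: 0.113
grasp_force: 54.6
```

>>> drive_tool --rows '[[[0,0,0],-0.1],[[0,0,0],-0.1],[[0,0,0],-0.1],[[0,0,0],-0.1],[[0,0,0],-0.1]]'

```text
clock: 6.2
position: [0.6118, -0.1669, 0.2802]
orientation: [[0.382, 0.924, 0.002], [0.924, -0.382, 0.001], [0.001, 0.001, -1.0]]
ft_force: [1.5, 2.6, 3.3]
width: 0.115
grasp_force: 55.3
```

>>> drive_tool --rows '[[[0,0,0],-0.1],[[0,0,0],-0.1],[[0,0,0],-0.1],[[0,0,0],-0.1],[[0,0,0],-0.1]]'

```text
clock: 6.7
position: [0.6111, -0.1664, 0.28]
orientation: [[0.778, 0.628, -0.0], [0.628, -0.778, 0.002], [0.001, -0.002, -1.0]]
ft_force: [-1.6, 5.3, 4.7]
width: 0.112
grasp_force: 55.5
```

>>> drive_tool --rows '[[[0,0,0],-0.1],[[0,0,0],-0.1],[[0,0,0],-0.1],[[0,0,0],-0.1],[[0,0,0],0]]'

```text
clock: 7.2
position: [0.6108, -0.1657, 0.2797]
orientation: [[0.961, 0.276, -0.001], [0.276, -0.961, 0.004], [-0.0, -0.004, -1.0]]
ft_force: [-3.1, 8.4, 4.5]
width: 0.113
grasp_force: 55.4
```

```bash
python3 -c "
from h import *
st();print(ctrl.read_state()['moment'])"
```

```text
t 7.2 p [ 610.8 -165.7  279.7] yaw -74.0 zt [-0.001  0.004 -1.   ] F [-3.1  8.4  4.5] w 0.113 g 55.4 q [-22.  33.  -2.  55.   0. 142.]
[ 1.92328507  0.50300158 -0.03275882]
```

>>> drive_tool --rows '[[[0,0,0],-0.05],[[0,0,0],-0.05],[[0,0,0],-0.03],[[0,0,0],0],[[0,0,0],0]]'

```text
clock: 7.7
position: [0.6108, -0.1655, 0.2796]
orientation: [[0.988, 0.154, -0.001], [0.154, -0.988, 0.004], [-0.001, -0.004, -1.0]]
ft_force: [-2.5, 8.5, 3.8]
width: 0.116
grasp_force: 56.5
```

```bash
python3 -c "
from h import *
st();print(ctrl.read_state()['moment'])"
```

```text
t 7.7 p [ 610.8 -165.5  279.6] yaw -81.1 zt [-0.001  0.004 -1.   ] F [-2.5  8.5  3.8] w 0.116 g 56.5 q [-22.  33.  -2.  55.   0. 149.]
[2.01802757 0.48320915 0.67137333]
```

>>> drive_tool --rows '[[[0,0,0],0],[[0,0,0],0],[[0,0,10],0],[[0,0,20],0],[[0,0,20],0]]' --claw 1

```text
clock: 8.2
position: [0.6111, -0.1675, 0.3305]
orientation: [[0.988, 0.151, -0.001], [0.151, -0.988, -0.0], [-0.001, -0.0, -1.0]]
ft_force: [0.7, -0.3, 0.1]
width: 0.946
grasp_force: 0.0
```

>>> drive_tool --rows '[[[0,0,30],0.1],[[0,0,30],0.14],[[0,0,20],0.14],[[0,0,0],0.14],[[0,0,0],0.14]]'

```text
clock: 8.7
position: [0.6114, -0.1675, 0.4112]
orientation: [[0.684, 0.73, 0.002], [0.73, -0.684, -0.001], [0.0, 0.002, -1.0]]
ft_force: [0.6, 1.0, -0.8]
width: 1.001
grasp_force: 0.0
```

>>> drive_tool --rows '[[[0,20,0],0.14],[[0,20,0],0.14],[[0,20,0],0.14],[[0,20,0],0.14],[[0,20,0],0.14]]'

```text
clock: 9.2
position: [0.6112, -0.0667, 0.4103]
orientation: [[0.053, 0.999, 0.0], [0.999, -0.053, -0.0], [-0.0, 0.0, -1.0]]
ft_force: [-0.6, -0.1, 0.6]
width: 0.999
grasp_force: 0.0
```

Run:
```python
from h import *
st()
p=optics.get_image("side");k=proj(p,[.611,-.167,.14]).astype(int)
a=p["pixels"][max(0,k[1]-90):k[1]+60,k[0]-90:k[0]+90];cv2.imwrite("pics/s2.png",cv2.resize(a,None,fx=4,fy=4,interpolation=2))
for n in("side","top"):
    p=optics.get_image(n)
    print([(world(p,q["position"]).round(3),q["score"]) for q in optics.spot_in("knob_top",p)[:2]])
    hs=cv2.cvtColor(p["pixels"],cv2.COLOR_BGR2HSV);H,S,V=cv2.split(hs)
    m=((H<5)|(H>174))&(S>150)&(V>90)
    k=proj(p,[.611,-.167,.14]).astype(int);b=np.zeros_like(m);b[k[1]-30:k[1]+30,k[0]-30:k[0]+30]=1
    m&=b;q=np.argwhere(m)[:,::-1];r=cv2.minAreaRect(q.astype(np.float32));print(n,len(q),r,proj(p,[.609,-.159,.155]),k)
```

```text
t 9.2 p [611.2 -66.7 410.3] yaw -3.1 zt [ 0. -0. -1.] F [-0.6 -0.1  0.6] w 0.999 g 0.0 q [-13.  26.   7.  70.  -0.  80.]
[(array([ 0.606, -0.164,  0.15 ]), 0.48)]
side 79 ((398.7705993652344, 246.71763610839844), (5.752237319946289, 24.15939712524414), 32.47119140625) [398.93071292 245.40915453] [401 250]
[(array([ 0.594, -0.168,  0.139]), 0.53)]
top 0 ((0.0, 0.0), (0.0, 0.0), 0.0) [376.57353955 197.38822012] [379 197]
```

View pics/s2.png

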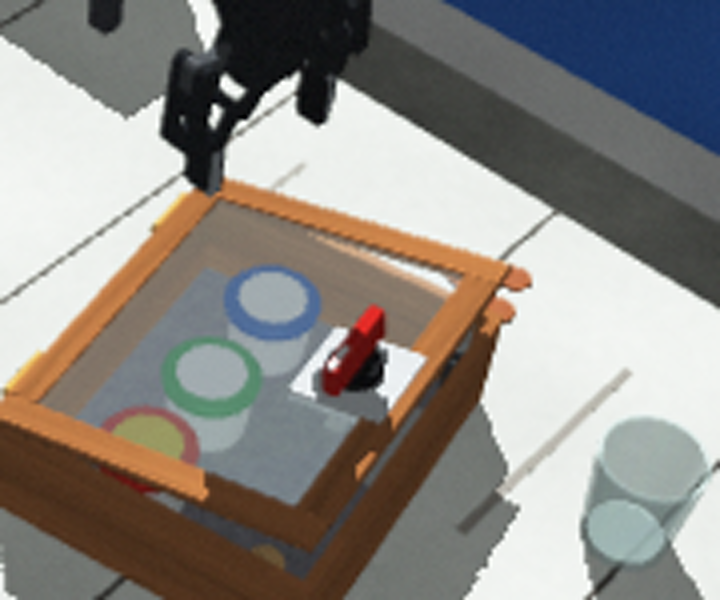

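The lid has popped up, with a gap along the free edge near crop (400,440). The wing is parallel to the edge at (355,350), which matches my predicted wing centre. I'll grip the wing by its ends, along the hinge direction, so it can pivot between the pads, and carry it around the hinge arc.

>>> drive_tool --rows '[[[-0.5,-23,0],0.08],[[-0.5,-23,0],0.08],[[-0.5,-23,0],0.084],[[-0.5,-23,0],0],[[0,0,0],0]]'

```text
clock: 9.95
position: [0.609, -0.1629, 0.4096]
orientation: [[-0.179, 0.984, -0.0], [0.984, 0.179, -0.001], [-0.001, -0.0, -1.0]]
ft_force: [-0.5, -0.4, -0.4]
width: 0.995
grasp_force: 0.0
```

Run:
```python
from h import *
st()
th=np.linspace(.18,1.63,26);h=187*np.cos(th)-27*np.sin(th);z=85+187*np.sin(th)+27*np.cos(th)+158
P=np.c_[575+.189*h,17-.982*h,z]
print(P[[0,5,10,15,20,25]].round(1));print(np.diff(P,axis=0).round(1).tolist())
```

```text
t 9.95 p [ 609.  -162.9  409.6] yaw 10.3 zt [-0.    -0.001 -1.   ] F [-0.5 -0.4 -0.4] w 0.995 g 0.0 q [-22.  28.  10.  71.  -0.  58.]
[[ 608.9 -158.9  303. ]
 [ 604.2 -134.7  351.8]
 [ 597.1  -97.8  391.4]
 [ 588.2  -51.4  418.6]
 [ 578.1    0.8  431.2]
 [ 567.8   54.3  428.1]]
[[-0.7, 3.7, 10.3], [-0.8, 4.3, 10.0], [-0.9, 4.9, 9.8], [-1.0, 5.4, 9.5], [-1.1, 5.9, 9.1], [-1.2, 6.4, 8.8], [-1.3, 6.9, 8.4], [-1.4, 7.4, 8.0], [-1.5, 7.8, 7.5], [-1.6, 8.3, 7.0], [-1.7, 8.6, 6.5], [-1.7, 9.0, 6.0], [-1.8, 9.3, 5.5], [-1.9, 9.6, 4.9], [-1.9, 9.9, 4.3], [-1.9, 10.1, 3.7], [-2.0, 10.3, 3.1], [-2.0, 10.5, 2.5], [-2.0, 10.6, 1.9], [-2.1, 10.7, 1.3], [-2.1, 10.7, 0.6], [-2.1, 10.8, 0.0], [-2.1, 10.7, -0.6], [-2.1, 10.7, -1.3], [-2.0, 10.6, -1.9]]
```

>>> drive_tool --rows '[[[0,4,-25],0.01],[[0,0,-25],0],[[0,0,-25],0],[[0,0,-20],0],[[0,0,0],0]]'

```text
clock: 10.45
position: [0.6082, -0.1551, 0.312]
orientation: [[-0.192, 0.981, -0.005], [0.981, 0.192, 0.002], [0.003, -0.004, -1.0]]
ft_force: [-0.0, -0.8, -0.4]
width: 0.998
grasp_force: 0.0
```

>>> drive_tool --rows '[[[0,0,-11],0],[[0,0,0],0],[[0,0,0],0],[[0,0,0],0],[[0,0,0],0]]'

```text
clock: 10.95
position: [0.6095, -0.1553, 0.3044]
orientation: [[-0.194, 0.981, 0.001], [0.981, 0.194, -0.0], [-0.001, 0.001, -1.0]]
ft_force: [-0.2, 0.7, 0.2]
width: 1.002
grasp_force: 0.0
```

>>> drive_tool --rows '[[[0,0,0],0],[[0,0,0],0],[[0,0,0],0],[[0,0,0],0],[[0,0,0],0]]' --claw -1 --squeeze 30

```text
clock: 11.45
position: [0.6106, -0.1551, 0.3048]
orientation: [[-0.195, 0.981, 0.004], [0.981, 0.195, 0.0], [-0.001, 0.004, -1.0]]
ft_force: [6.2, 2.3, 1.8]
width: 0.741
grasp_force: 38.0
```

Run:
```python
from h import *
st()
p=optics.get_image("side");k=proj(p,[.611,-.167,.14]).astype(int)
a=p["pixels"][max(0,k[1]-90):k[1]+60,k[0]-90:k[0]+90];cv2.imwrite("pics/s3.png",cv2.resize(a,None,fx=4,fy=4,interpolation=2))
```

```text
t 11.45 p [ 610.6 -155.1  304.8] yaw 11.2 zt [ 0.004  0.    -1.   ] F [6.2 2.3 1.8] w 0.741 g 38.0 q [-21.  32.  -1.  57.   0.  58.]
```

View pics/s3.png

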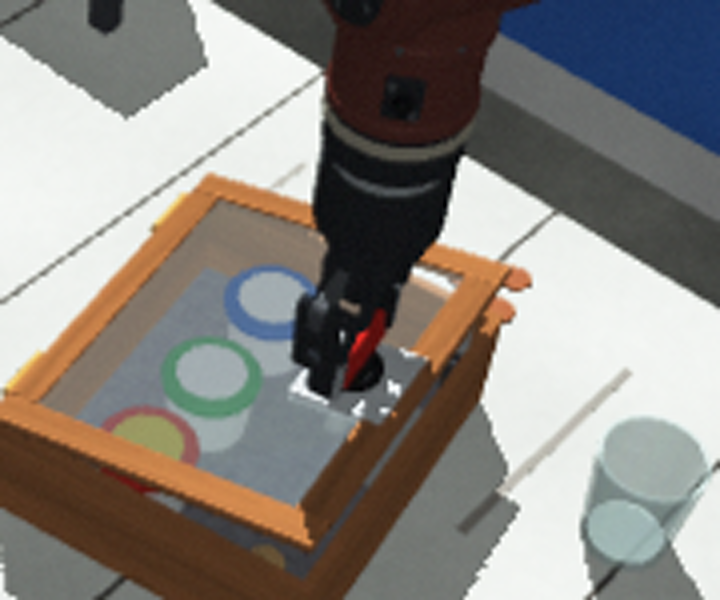

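The wing is held between the fingers at its two ends (opening 63 mm), so I follow the arc.

>>> drive_tool --rows '[[[-0.7,3.7,10.3],0],[[-0.8,4.3,10.0],0],[[-0.9,4.9,9.8],0],[[-1.0,5.4,9.5],0],[[-1.1,5.9,9.1],0]]'

```text
clock: 12.0
position: [0.606, -0.1307, 0.353]
orientation: [[-0.195, 0.981, 0.004], [0.981, 0.195, 0.0], [-0.0, 0.004, -1.0]]
ft_force: [8.6, 3.0, -5.1]
width: 0.733
grasp_force: 36.2
```

>>> drive_tool --rows '[[[-1.2,6.4,8.8],0],[[-1.3,6.9,8.4],0],[[-1.4,7.4,8.0],0],[[-1.5,7.8,7.5],0],[[-1.6,8.3,7.0],0]]'

```text
clock: 12.5
position: [0.5989, -0.094, 0.3927]
orientation: [[-0.195, 0.981, 0.003], [0.981, 0.195, -0.0], [-0.001, 0.003, -1.0]]
ft_force: [8.4, 0.0, -5.1]
width: 0.739
grasp_force: 34.6
```

Run:
```python
from h import *
st()
p=optics.get_image("side")
a=p["pixels"][130:350,270:530];cv2.imwrite("pics/s4.png",cv2.resize(a,None,fx=2.5,fy=2.5,interpolation=2))
```

```text
t 12.5 p [598.9 -94.  392.7] yaw 11.2 zt [ 0.003 -0.    -1.   ] F [ 8.4  0.  -5.1] w 0.739 g 34.6 q [-16.  26.   3.  67.   0.  63.]
```

View pics/s4.png

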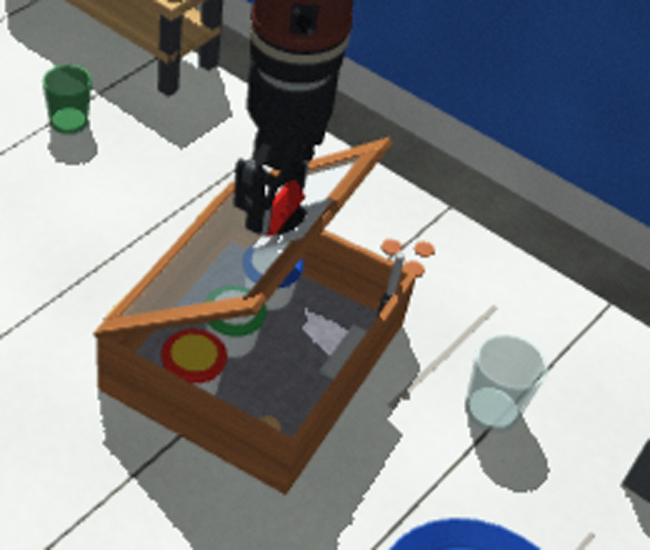

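The lid is at about 0.75 rad and follows the held wing at about (285,205). The forces are small, so I continue.

>>> drive_tool --rows '[[[-1.7,8.6,6.5],0],[[-1.7,9.0,6.0],0],[[-1.8,9.3,5.5],0],[[-1.9,9.6,4.9],0],[[-1.9,9.9,4.3],0]]'

```text
clock: 13.05
position: [0.5899, -0.0477, 0.4201]
orientation: [[-0.194, 0.981, 0.004], [0.981, 0.194, -0.001], [-0.002, 0.004, -1.0]]
ft_force: [6.9, -0.4, -2.4]
width: 0.733
grasp_force: 33.6
```

>>> drive_tool --rows '[[[-1.9,10.1,3.7],0],[[-2.0,10.3,3.1],0],[[-2.0,10.5,2.5],0],[[-2.0,10.6,1.9],0],[[-2.1,10.7,1.3],0]]'

```text
clock: 13.55
position: [0.5798, 0.0045, 0.4329]
orientation: [[-0.194, 0.981, 0.004], [0.981, 0.194, -0.001], [-0.002, 0.004, -1.0]]
ft_force: [5.4, -1.7, 0.3]
width: 0.736
grasp_force: 32.7
```

>>> drive_tool --rows '[[[-2.1,10.7,0.6],0],[[-2.1,10.8,0.0],0],[[-2.1,10.7,-0.6],0],[[-2.1,10.7,-1.3],0],[[0,0,0],0]]'

```text
clock: 14.05
position: [0.5713, 0.0483, 0.4317]
orientation: [[-0.195, 0.981, 0.005], [0.981, 0.195, 0.0], [-0.001, 0.004, -1.0]]
ft_force: [5.1, 0.1, 3.6]
width: 0.738
grasp_force: 32.4
```

Run:
```python
from h import *
st()
p=optics.get_image("side")
a=p["pixels"][100:350,250:530];cv2.imwrite("pics/s5.png",cv2.resize(a,None,fx=2.4,fy=2.4,interpolation=2))
```

```text
t 14.05 p [571.3  48.3 431.7] yaw 11.3 zt [ 0.005  0.    -1.   ] F [5.1 0.1 3.6] w 0.738 g 32.4 q [-2. 21.  2. 70.  0. 76.]
```

View pics/s5.png

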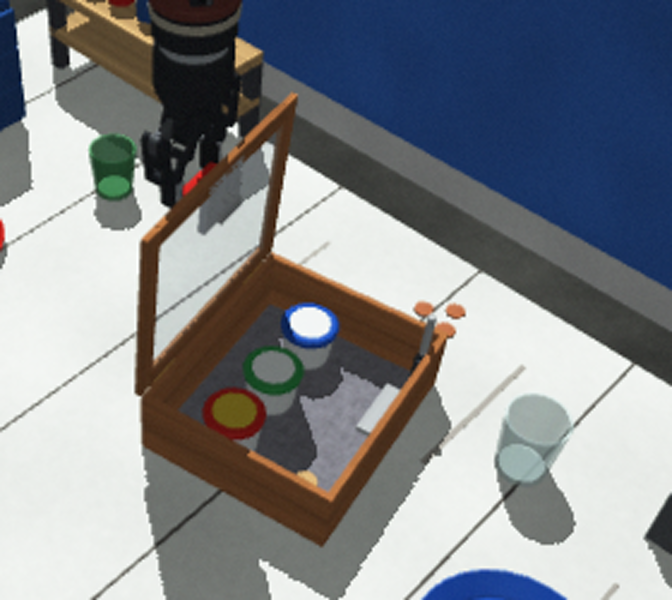

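The lid stands roughly upright, with its free edge from (295,95) to (145,240) and the wing still held. I go two steps further, then open and retreat backward along +ey.

>>> drive_tool --rows '[[[-2,10.6,-1.9],0],[[-2,10.5,-2.4],0],[[0,0,0],0],[[0,0,0],0],[[0,0,0],0]]'

```text
clock: 14.6
position: [0.5673, 0.069, 0.4272]
orientation: [[-0.195, 0.981, 0.004], [0.981, 0.195, 0.0], [-0.0, 0.004, -1.0]]
ft_force: [5.9, 1.9, 5.3]
width: 0.742
grasp_force: 32.5
```

>>> drive_tool --rows '[[[0,0,0],0],[[0,0,0],0],[[-2,10,0],0],[[-4,20,0],0],[[-8,40,0],0]]' --claw 1

```text
clock: 15.1
position: [0.5523, 0.1381, 0.4258]
orientation: [[-0.191, 0.982, -0.001], [0.982, 0.191, -0.001], [-0.0, -0.001, -1.0]]
ft_force: [0.7, -0.2, -0.2]
width: 1.003
grasp_force: 0.0
```

>>> drive_tool --rows '[[[-8,40,0],0],[[-8,40,0],0],[[0,0,30],0],[[0,0,30],0],[[0,0,0],0]]'

```text
clock: 15.6
position: [0.5363, 0.2196, 0.4897]
orientation: [[-0.195, 0.981, 0.005], [0.981, 0.195, 0.001], [0.0, 0.005, -1.0]]
ft_force: [0.6, -0.8, -0.1]
width: 1.0
grasp_force: 0.0
```

Run:
```python
from h import *
st()
p=optics.get_image("side")
a=p["pixels"][60:350,250:530];cv2.imwrite("pics/s6.png",cv2.resize(a,None,fx=2,fy=2,interpolation=2))
p=optics.get_image("top")
for n in ("side","top"):
    p=optics.get_image(n)
    for l in("tub_lid_top","bobbin"):print(n,l,[(world(p,q["position"]).round(3),round(q["score"],2)) for q in optics.spot_in(l,p)[:2]])
```

```text
t 15.6 p [536.3 219.6 489.7] yaw 11.3 zt [ 0.005  0.001 -1.   ] F [ 0.6 -0.8 -0.1] w 1.0 g 0.0 q [15. 21. 10. 79.  0. 94.]
side tub_lid_top []
side bobbin []
top tub_lid_top [(array([ 0.516, -0.083,  0.068]), 0.62)]
top bobbin [(array([0.566, 0.067, 0.215]), 0.39)]
```

View pics/s6.png

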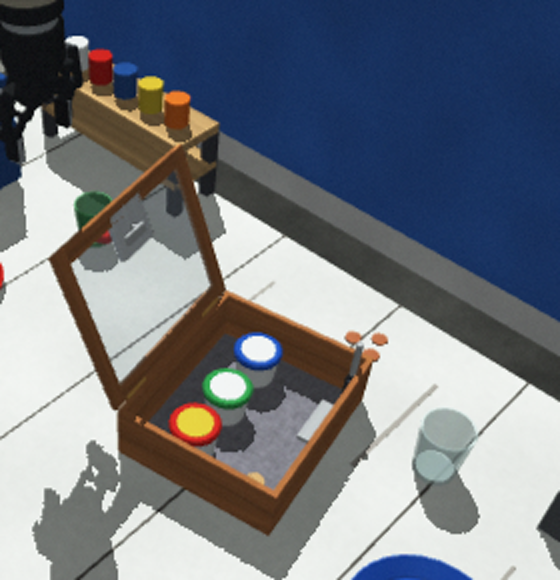

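The lid stands open by itself, leaning back. The tubs are exposed, with the red one at (195,424), and the network gives (0.516,-0.083) for it against (0.511,-0.082) from the case geometry. I close the fingers, rise, and go over the lid to the tub.

>>> drive_tool --rows '[[[0,0,25],0],[[0,0,25],0],[[0,0,0],0],[[0,-20,0],0],[[-2,-40,0],0]]' --claw -1 --squeeze 40

```text
clock: 16.5
position: [0.5345, 0.1592, 0.535]
orientation: [[-0.197, 0.98, -0.001], [0.98, 0.197, 0.0], [0.001, -0.001, -1.0]]
ft_force: [0.5, -0.5, -0.7]
width: 0.144
grasp_force: 0.0
```

>>> drive_tool --rows '[[[-4,-45,0],0],[[-4,-45,0],0],[[-4,-45,0],0],[[-4,-45,0],0],[[-4,-45,0],0]]'

```text
clock: 17.0
position: [0.5138, -0.0684, 0.5355]
orientation: [[-0.194, 0.981, -0.001], [0.981, 0.194, 0.0], [0.0, -0.001, -1.0]]
ft_force: [1.8, -0.0, 0.2]
width: 0.003
grasp_force: 0.0
```

>>> drive_tool --rows '[[[-2,-17,0],0],[[0,0,0],0],[[0,0,0],0],[[0,0,0],0],[[0,0,0],0]]'

```text
clock: 17.5
position: [0.5125, -0.0826, 0.5361]
orientation: [[-0.196, 0.981, -0.0], [0.981, 0.196, 0.0], [0.0, -0.0, -1.0]]
ft_force: [0.1, 0.1, 0.1]
width: 0.002
grasp_force: 0.0
```

>>> drive_tool --rows '[[[0,0,-45],0],[[0,0,-45],0],[[0,0,-45],0],[[0,0,-45],0],[[0,0,-30],0]]'

```text
clock: 18.0
position: [0.5115, -0.0824, 0.3234]
orientation: [[-0.196, 0.981, -0.002], [0.981, 0.196, 0.001], [0.001, -0.002, -1.0]]
ft_force: [-0.1, 0.2, 0.8]
width: 0.004
grasp_force: 0.0
```

>>> drive_tool --rows '[[[0,0,-25],0],[[0,0,-20],0],[[0,0,-10],0],[[0,0,0],0],[[0,0,0],0]]'

```text
clock: 18.5
position: [0.5128, -0.0834, 0.2719]
orientation: [[-0.195, 0.981, 0.001], [0.981, 0.195, -0.0], [-0.0, 0.001, -1.0]]
ft_force: [-0.6, 0.9, 1.1]
width: -0.002
grasp_force: 0.0
```

>>> drive_tool --rows '[[[0,0,-15],0],[[0,0,-12],0],[[0,0,-4],0],[[0,0,-2],0],[[0,0,0],0]]'

```text
clock: 19.0
position: [0.5124, -0.0836, 0.2383]
orientation: [[-0.194, 0.981, -0.0], [0.981, 0.194, 0.0], [0.0, -0.0, -1.0]]
ft_force: [-0.2, -0.4, -0.2]
width: 0.002
grasp_force: 0.0
```

>>> drive_tool --rows '[[[0,0,-2],0],[[0,0,-2],0],[[0,0,-2],0],[[0,0,-1],0],[[0,0,0],0]]'

```text
clock: 19.5
position: [0.5125, -0.0836, 0.2342]
orientation: [[-0.194, 0.981, 0.002], [0.981, 0.194, -0.001], [-0.001, 0.002, -1.0]]
ft_force: [-12.8, 3.7, 42.4]
width: -0.005
grasp_force: 21.1
```

Resistance at z=0.234 (42 N) means the tub lid has bottomed at its home height. I retreat upward and check.

>>> drive_tool --rows '[[[0,0,5],0],[[0,0,25],0],[[0,0,45],0],[[0,0,45],0],[[0,0,45],0]]'

```text
clock: 20.0
position: [0.512, -0.0835, 0.398]
orientation: [[-0.194, 0.981, -0.0], [0.981, 0.194, 0.0], [0.0, -0.0, -1.0]]
ft_force: [1.2, -0.5, 0.8]
width: -0.002
grasp_force: 0.0
```

>>> drive_tool --rows '[[[-20,0,20],0],[[-40,0,0],0],[[-40,0,0],0],[[-30,0,0],0],[[0,0,0],0]]'

```text
clock: 20.5
position: [0.3794, -0.0831, 0.4163]
orientation: [[-0.193, 0.981, -0.001], [0.981, 0.193, 0.0], [0.0, -0.001, -1.0]]
ft_force: [0.4, 0.3, 0.7]
width: -0.001
grasp_force: 0.0
```

Run:
```python
from h import *
st()
p=optics.get_image("side")
a=p["pixels"][60:350,250:530];cv2.imwrite("pics/s7.png",cv2.resize(a,None,fx=2,fy=2,interpolation=2))
hs=cv2.cvtColor(p["pixels"],cv2.COLOR_BGR2HSV);H,S,V=cv2.split(hs)
m=((H>20)&(H<33)&(S>120)&(V>120)).astype(np.uint8);n,L,s,c=cv2.connectedComponentsWithStats(m)
print([(c[i].round(1),s[i,4]) for i in range(1,n) if s[i,4]>60]);print(proj(p,[.512,-.082,.061]),proj(p,[.512,-.082,.069]))
```

```text
t 20.5 p [379.4 -83.1 416.3] yaw 11.2 zt [-0.001  0.    -1.   ] F [0.4 0.3 0.7] w -0.001 g 0.0 q [-23.   1. -26.  63.  -0.  56.]
[(array([347.1, 272.5]), np.int32(199))]
[346.68913217 273.28149592] [346.84146619 271.35141854]
```

View pics/s7.png

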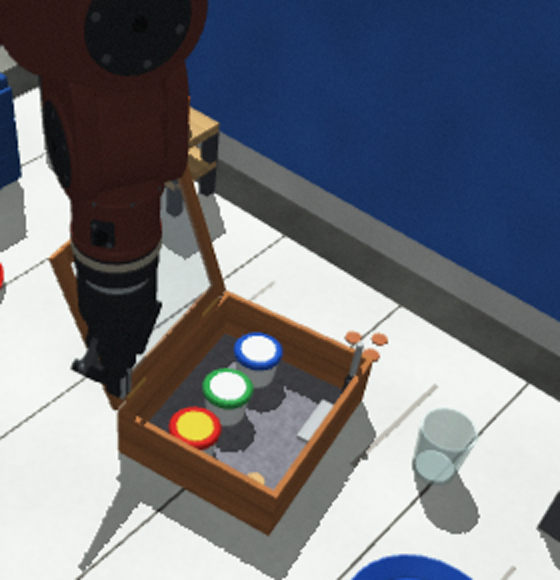

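The red lid now sits about 2 image pixels lower (crop (195,428), was (195,424)), level with the others, which fits the 8 mm snap. The case lid stands open, and the arm is clear.

```bash
python3 -c "
from h import *
print(job.sign_off())"
```

```text
the job is handed in; nothing more can be done
None
```

The job is handed in at about 20.5 s of the 64 s allowed. The knob was turned to its stop, the case lid stands open by itself, and the red tub lid is pressed to its home height. The hand-in returned no verdict.

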